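# Bring the measuring head over the casting and key in the cycle

### The arm

A 7-joint arm with a two-finger parallel gripper is mounted at the origin on the work surface. World frame = base frame: x ahead of the robot, y to its left, z up, the work surface at z = 0. Lengths are in m, angles in rad, forces in N, time in s.
With the tool pointing down it reaches from about 0.425 to 0.925 m from the base axis. Payload 6.8 kg.
Tool frame: the origin (TCP) lies midway between the tips of the shut fingers; the grasp point (between the pads) lies r.grip_point_offset behind it (r.grip_point_offset is the distance from the TCP to the grasp point, in m); z points along the fingers, y is the direction in which the jaws open and shut (so a half turn about z gives the same grasp; the last joint's range is limited). The gripper opens to 85 mm and grips with 20 to 120 N. Pads are 22 mm wide; open, the fingers measure 114 mm over their backs; the gripper's body (76 mm by 85 mm) begins 54 mm behind the grasp point. The pads swing forward as they close: fully open they stand 13 mm farther back than shut.
Start: joints at [-1.286, 0.477, 0.022, 1.555, -0.011, 1.109, -0.083], TCP at [0.258, 0.624, 0.231] pointing down, gripper open.
Joint ranges: [-2.96, 2.96], [-0.34, 2.1], [-1.41, 1.46], [0.24, 2.44], [-1.37, 4.51], [0.17, 1.92], [-2.96, 2.96]. Speed limits (rad/s): [2.39, 2.39, 3.14, 3.14, 3.14, 3.14, 3.14].

### API

Orientations are given as a rotation vector (axis times angle).
In Python, from bench import r gives the robot as it stands. The module is installed in compiled form; this text tells all that it offers.
- The arm moves only by the tool play_rows, never from a script. Its argument "deltas" is a list of rows, each a list of 3 entries, a list of its own where there are three numbers: the finger opening in mm, from 0 to 85.4, then the shift along the tool's x, y, z in mm, then the turn, a rotation vector about the tool's x, y, z in rad. A call has 1 to 8 rows; each row is the pose to reach, as a shift and turn from the pose measured when the call began, along the tool's axes at that moment; what a row does not reach only later rows make up. A row lasts 1/8 s, in which the tool goes at most 62.5 mm and 10.7 degrees, less where a joint would pass 70% of its speed; a pose out of reach is approached as far as the arm can. A call with a gripper value outside its range is refused whole. The fingers move at their own pace and stop on an object; "squeeze" is the grip in N (left out, the last holds). Time passes only in rows, so rows that repeat a pose let the fingers close. It gives the time, the measured TCP pose, the force and the opening at its end, in the units of the state.
- r.get_obs(): the state, without advancing time (a new reading comes with each control period).
- r.grab_frame(name): name is "scene" or "top"; returns (picture, depth): 400x640x3 uint8, red, green, blue; 400x640 float32, m along the optical axis (not along the pixel's ray), 0 where there is no reading.
- r.camera_model(name): a dict with "mtx" (3x3 intrinsics, pixels), "rvec" (rotation vector, rad) and "tvec" (3), from world to camera coordinates, as OpenCV has them. Camera axes: x right, y down, z forward; pixel columns grow to the right and rows downward; lengths in m; the calibration is good to about 2 mm. A picture is of the moment at which its call begins. camera_model takes no time and is no camera call.
- r.hand_in(): hands the job in, once; it reports no verdict.
The state is a dict: "clock": time; "joints": joint angles; "qvel": joint speeds; "tau": joint torques, N m; "tcp_pos": TCP position; "orientation": TCP orientation; "contact_force": force on the tool from outside, world axes, zero at the start; "moment": the same for the moment, N m; "grip_width": finger opening in m.
Only numpy, scipy, OpenCV 4.12 (cv2) and the standard library are available. Lean on these libraries where they do the work, as an engineer would, in place of code of your own. Each camera call takes 0.05 s, during which the arm holds its last target. There are 200 camera calls.

### The job

Swing the measuring head by its arm until its lens is centred over the bore of the flanged casting, and leave it standing there. Only then key in the measuring cycle on the control panel: press the round key, then the bar-shaped key, then the three-cornered key, one at a time, each fully down and let up again before the next. Do not press the square or the cross key, and leave the bottle, mug, ring gauge and hand probe where they are.

Things in the scene. Friction and masses are not known exactly. Their poses are not given: they have to be found in the camera images.
- column: round steel column (36 mm diameter, 215 mm high, foot disc 120 mm diameter) that carries the swing arm; origin at the foot on the table, on the upright axis the arm turns about. Two small collars on it are fixed decoration.
- swing_arm (a joint): angle (rad) of the grey swing arm about the column's upright axis, positive anticlockwise from above, 0 when the arm points along the column's own -x; range -1.4 to 1.4. The joint is stiff (about 4 N at the head moves it) and stays where it is left.
- head_grip (a point): point to grip on the head's handle, an upright black round post 22 mm in diameter that stands on top of the head right above the lens, from height 205 to 260 mm; this point is at 235 mm. Its x axis runs along the arm, towards the column.
- lens (a point): centre of the black lens (44 mm diameter) under the head, looking straight down, at height 138 mm. The arm is a beam 36 mm wide between heights 166 and 194 mm; the measuring head, 240 mm out from the axis, is a grey box 105 x 85 mm between heights 155 and 205 mm with the lens underneath.
- bore (a point): centre of the bore (40 mm diameter) in the hub of the round aluminium flanged casting: at the hub's top, height 72 mm. The casting is bolted down on a steel plate 150 x 150 mm; its rim is 166 mm across the six lugs and 80 mm high. It always lies on the circle that the lens travels.
- panel: grey control panel box, 140 (x) x 190 (y) x 45 mm, fixed; origin at the centre of its underside. Six places, 2 rows (x = -27, +27 mm) by 3 (y = -54, 0, +54 mm), hold five keys and one fixed black dial with a raised grip bar (38 mm diameter, 25 mm high) in any arrangement.
- bottle: bystander: blue bottle, 54 mm diameter, 170 mm high, origin under its centre
- mug: bystander: white mug, 76 mm diameter, 90 mm high, handle at its +y, origin under its centre
- ring_gauge: bystander: steel ring gauge, 60 mm diameter, 22 mm high, origin under its centre
- probe: bystander: black hand-held probe lying flat, 55 x 100 x 24 mm with a 45 mm stylus at its +y, origin under its centre
- round_top (a point): centre of the top of the round key: white, flat round cap, 30 mm diameter; 8 mm high over its seat, its top 56 mm above the table when up; it moves down 6 mm, axes parallel to the panel's
- round_key (a joint): travel of the round key (m): 0 up, 0.006 fully down at about 5 N; it springs back
- bar_top (a point): centre of the top of the bar key: white, narrow bar-shaped cap, 14 x 36 mm, long along the panel's y; 8 mm high over its seat, its top 56 mm above the table when up; it moves down 6 mm, axes parallel to the panel's
- bar_key (a joint): travel of the bar key (m): 0 up, 0.006 fully down at about 5 N; it springs back
- triangle_top (a point): centre of the top of the triangle key: white, three-cornered cap, about 36 mm a side; 8 mm high over its seat, its top 56 mm above the table when up; it moves down 6 mm, axes parallel to the panel's
- triangle_key (a joint): travel of the triangle key (m): 0 up, 0.006 fully down at about 5 N; it springs back
- square_top (a point): centre of the top of the square key: white, square cap, 27 x 27 mm; 8 mm high over its seat, its top 56 mm above the table when up; it moves down 6 mm, axes parallel to the panel's
- square_key (a joint): travel of the square key (m): 0 up, 0.006 fully down at about 5 N; it springs back
- cross_top (a point): centre of the top of the cross key: white, plus-shaped cap, 34 mm across with 11 mm arms; 8 mm high over its seat, its top 56 mm above the table when up; it moves down 6 mm, axes parallel to the panel's
- cross_key (a joint): travel of the cross key (m): 0 up, 0.006 fully down at about 5 N; it springs back
Not all that is in view belongs to the job. Several things look just like the part that bears bore: the one meant starts farthest from the robot's base.

How it is judged:
By the outcome, as a careful person would: the job done as asked, in the order asked, and still so for the second after the job is handed in, with the robot touching nothing.
It also fails if it takes over 69 s, if anything falls off the work surface, if the arm or the gripper's body presses on something with over 40 N, if the wrist force passes 120 N, or if a joint passes its speed limit or range.

## Working session

There is one attempt and no reset: what is moved stays moved. The work goes in short steps, Python scripts to look and compute and a tool call to move; the robot and the scene stay as the last step left them, time stands still between calls to the robot, and variables do not carry over. Pictures are saved under pics/ and viewed, about 8 in all and at most 12, crops included, and the job is handed in when it is done.

Besides the shell and the picture viewer there is one more tool, called after "Emit:" as a command line: name --argument value ..., lists and objects as JSON in quotes. play_rows: Moves the arm, as the interface text tells. Its arguments: {"type":"object","properties":{"deltas":{"type":"array"},"squeeze":{"type":"number"}},"required":["deltas"]}

```bash
mkdir -p pics
cat > h.py <<'E'
import numpy as np, cv2
from bench import r
from scipy.spatial.transform import Rotation as R
def grab(n):
    p,d=r.grab_frame(n); np.savez(f'{n}.npz',p=p,d=d); return p,d
def w(n,u,v,z):
    c=r.camera_model(n); K=np.array(c['mtx']); Rm=cv2.Rodrigues(np.array(c['rvec'],float))[0]; t=np.array(c['tvec']).ravel()
    o=-Rm.T@t; d=Rm.T@np.linalg.inv(K)@np.array([u,v,1.]); return o+d*(z-o[2])/d[2]
def px(n,P):
    c=r.camera_model(n); return cv2.projectPoints(np.array(P,float).reshape(-1,3),np.array(c['rvec'],float),np.array(c['tvec'],float),np.array(c['mtx']),None)[0].reshape(-1,2)
def cloud(n,d):
    c=r.camera_model(n); K=np.array(c['mtx']); Rm=cv2.Rodrigues(np.array(c['rvec'],float))[0]; t=np.array(c['tvec']).ravel()
    v,u=np.mgrid[:400,:640]; q=np.stack([u,v,np.ones_like(u)],-1)@np.linalg.inv(K).T*d[...,None]
    return (q-t)@Rm
def todelta(p,Rt=None):
    o=r.get_obs(); A=R.from_rotvec(o['orientation']); 
    print('shift mm',np.round(A.inv().apply(np.array(p)-o['tcp_pos'])*1000,1), 'turn',None if Rt is None else np.round((A.inv()*Rt).as_rotvec(),3))
E
python3 - <<'E'
from h import *
for n in('scene','top'):
    p,d=grab(n); cv2.imwrite(f'pics/{n}0.png',cv2.resize(p[...,::-1],(800,500)))
    c=r.camera_model(n); Rm=cv2.Rodrigues(np.array(c['rvec'],float))[0]; print(n,-Rm.T@np.array(c['tvec']).ravel(),c['mtx'])
print(r.get_obs(), r.grip_point_offset)
E
```

```text
scene [1.20963491 0.09023902 0.60682253] [[382.59444604   0.         319.21608063]
 [  0.         382.59444604 200.53727656]
 [  0.           0.           1.        ]]
top [0.41217953 0.00645363 1.32107788] [[415.71713511   0.         319.19321161]
 [  0.         415.71713511 206.76631686]
 [  0.           0.           1.        ]]
{'clock': 0.1, 'joints': array([-1.28612125,  0.47773537,  0.02234451,  1.55632962, -0.01148376,
        1.10929314, -0.08308414]), 'qvel': array([-0.00162684, -0.00340324, -0.00104911, -0.00112896,  0.00144779,
       -0.00157338, -0.00080712]), 'tau': array([ 5.60234228e-03, -5.97758675e+01,  1.61443267e+00, -2.81955296e+01,
        1.29064615e-02,  4.91470055e-03, -9.41168253e-06]), 'tcp_pos': array([0.25817383, 0.62311143, 0.23042065]), 'orientation': array([-6.12910580e-01, -3.08103353e+00,  2.55483183e-03]), 'contact_force': array([ 0.21213261, -0.19692963,  0.68304794]), 'moment': array([0.00843874, 0.00107995, 0.02946217]), 'grip_width': 0.08523971030705572} 0.0187
```

View pics/scene0.png

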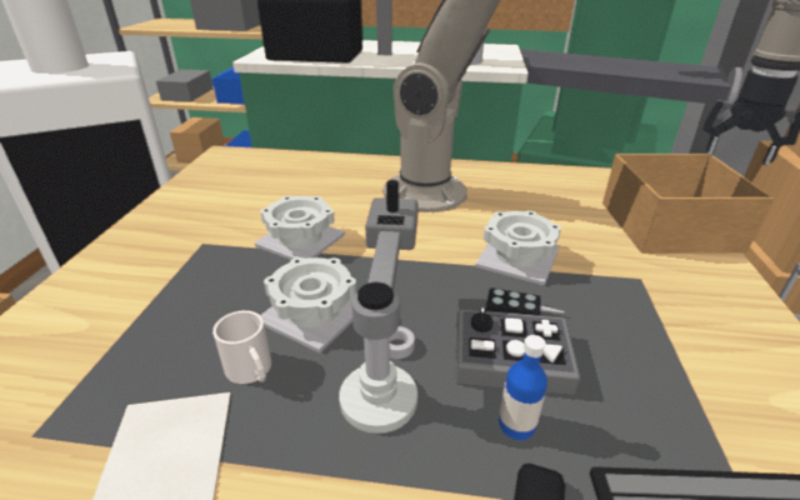

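View pics/top0.png

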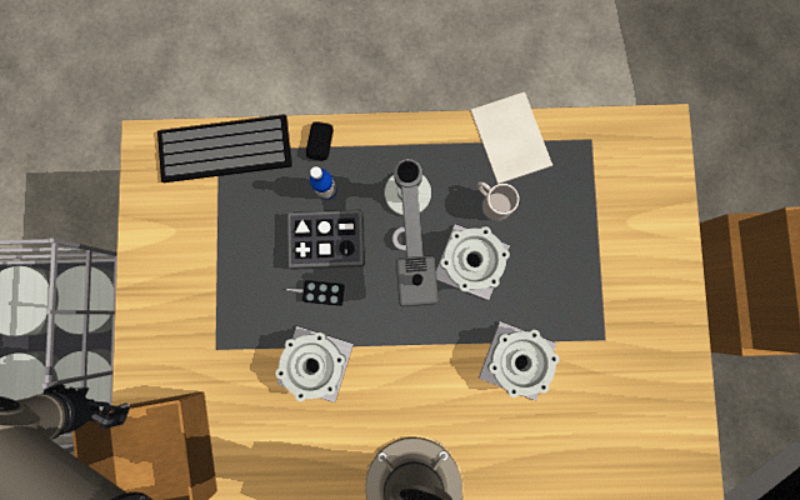

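Candidate castings in the top view (800x500 scale): (474,259), (312,366) and (522,362). The robot base is at (413,480), so (474,259) is the farthest. I'll confirm in a crop and measure.

Run:
```python
from h import *
f=np.load('top.npz');p,d=f['p'],f['d']
cv2.imwrite('pics/crop1.png',cv2.resize(p[110:255,220:420,::-1],None,fx=4,fy=4,interpolation=cv2.INTER_CUBIC))
for n,u,v,z in[('A',379,207.5,.072),('B',250,293,.072),('C',417.5,290,.072)]:
    q=w('top',u,v,z);print(n,q,np.hypot(*q[:2]))
X=cloud('top',d)
def med(lo,hi,box=None):
    m=(X[...,2]>lo)&(X[...,2]<hi)&(d>0)
    m[:, :]&=True
    mm=np.zeros_like(m);mm[box[0]:box[1],box[2]:box[3]]=1;m&=mm
    c=X[m];return len(c),c.mean(0).round(4),cv2.minAreaRect(c[:,:2].astype(np.float32))
print('headtop',med(.198,.212,(195,250,305,360)))
print('post',med(.235,.27,(195,250,305,360)))
print('coltop',med(.205,.26,(120,160,305,350)))
print('panel',med(.038,.050,(165,220,225,295)))
```

```text
A [ 0.54230296 -0.16087246  0.072     ] 0.5656610735942359
B [0.29813466 0.23094608 0.072     ] 0.3771211570175467
C [ 0.29471379 -0.26402959  0.072     ] 0.3956865490703961
headtop (1116, array([ 0.4867, -0.0188,  0.2048]), ((0.4980337619781494, -0.01878739520907402), (0.12606817483901978, 0.08429629355669022), 2.917828321456909))
post (62, array([ 0.4867, -0.0189,  0.2584]), ((0.4864967167377472, -0.01935141533613205), (0.02049415558576584, 0.019963160157203674), 88.46247100830078))
coltop (245, array([ 0.7254, -0.0064,  0.2146]), ((0.7264946699142456, -0.007085153833031654), (0.04674900695681572, 0.04881339892745018), 87.79402923583984))
panel (2072, array([0.6083, 0.2014, 0.0454]), ((0.6088718175888062, 0.20207296311855316), (0.14013497531414032, 0.19052481651306152), 0.2037268429994583))
```

View pics/crop1.png

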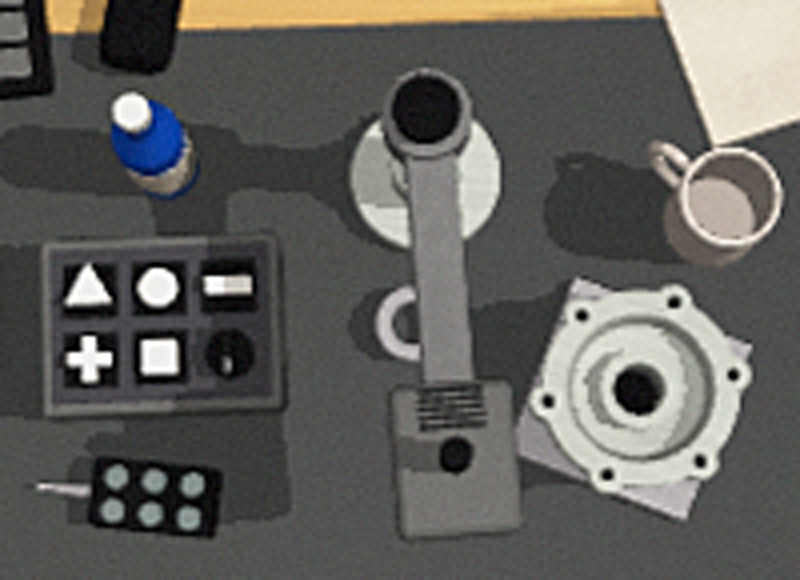

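The crop confirms it: the target casting is the one at crop (638,388), top pixel ≈(379,207), with the six-lug rim and bore and lying on the lens circle. In the panel's far row the triangle is at (88,287), the round key at (157,287) and the bar at (228,285). The near row holds the cross, the square and the dial. The bottle stands close to the panel, so I'll measure it and refine the bore.

Run:
```python
from h import *
f=np.load('top.npz');p,d=f['p'],f['d'];X=cloud('top',d)
def sel(X,d,lo,hi,c,rad): 
    m=(X[...,2]>lo)&(X[...,2]<hi)&(d>0)&(np.hypot(X[...,0]-c[0],X[...,1]-c[1])<rad); return X[m]
c=sel(X,d,.074,.086,(.542,-.161),.095);print('rim',len(c),cv2.minEnclosingCircle(c[:,:2].astype(np.float32)),cv2.fitEllipse(cv2.convexHull(c[:,:2].astype(np.float32))))
g=cv2.resize(p[190:225,362:397],None,fx=8,fy=8,interpolation=cv2.INTER_CUBIC).mean(2)
m=(g<45).astype(np.uint8);n,l,s,ce=cv2.connectedComponentsWithStats(m)
for i in range(1,n):
    if s[i,4]>500:
        cc=(ce[i]+.5)/8-.5+[362,190];print('bore px',cc,s[i,2:]/8,w('top',*cc,.072),w('top',*cc,.06))
gs=p[165:220,225:295].min(2);n,l,s,ce=cv2.connectedComponentsWithStats((gs>190).astype(np.uint8))
for i in range(1,n):
    if s[i,4]>30: cc=ce[i]+[225,165];print('key',cc,s[i],w('top',*cc,.056))
S=np.load('scene.npz');Y=cloud('scene',S['d'])
for A,dd in((X,d),(Y,S['d'])):
    for lo,hi in((.01,.1),(.1,.15),(.15,.18)):
        c=sel(A,dd,lo,hi,(.72,.19),.06);c=c[(c[:,0]>.683)]
        if len(c):print('bottle',lo,len(c),c.min(0).round(3),c.max(0).round(3))
# column foot
c=sel(X,d,.004,.03,(.726,-.007),.08);print('foot',cv2.minEnclosingCircle(c[:,:2].astype(np.float32)))
```

```text
rim 1064 ((0.5452449321746826, -0.16352498531341553), 0.08339685201644897) ((0.5441387295722961, -0.16292671859264374), (0.15858094394207, 0.16159412264823914), 148.30520629882812)
bore px [378.63606511 207.52996575] [ 11.125  11.125 720.875] [ 0.5422419  -0.15977327  0.072     ] [ 0.54349142 -0.16137023  0.06      ]
key [241.5        181.93103448] [12 12 10  9 58] [0.63488646 0.25757236 0.056     ]
key [259.10769231 181.2       ] [30 12  9  9 65] [0.63564637 0.20306161 0.056     ]
key [276.03225806 180.77419355] [47 14 10  4 31] [0.63551048 0.15071658 0.056     ]
key [242. 199.] [12 29 11 11 57] [0.58167294 0.25631575 0.056     ]
key [259.5 198.5] [31 30  8  8 64] [0.58174215 0.20239145 0.056     ]
bottle 0.01 137 [0.716 0.175 0.011] [0.753 0.223 0.1  ]
bottle 0.1 195 [0.716 0.176 0.101] [0.767 0.228 0.148]
bottle 0.15 71 [0.731 0.191 0.156] [0.756 0.213 0.176]
bottle 0.01 1089 [0.737 0.179 0.01 ] [0.773 0.232 0.1  ]
bottle 0.1 750 [0.729 0.18  0.1  ] [0.771 0.231 0.15 ]
bottle 0.15 264 [0.732 0.193 0.15 ] [0.757 0.217 0.173]
foot ((0.7266630530357361, -0.0071425181813538074), 0.07991717755794525)
```

Emit:
play_rows --deltas '[[85,[0,0,-40],[0,0,0]],[85,[0,0,-75],[0,0,0]],[85,[-40,-45,-75],[0,0,0.18]],[85,[-80,-90,-75],[0,0,0.36]],[85,[-120,-135,-75],[0,0,0.54]],[85,[-160,-180,-75],[0,0,0.72]],[85,[-200,-225,-75],[0,0,0.9]],[85,[-240,-265,-75],[0,0,1.08]]]' --squeeze 40

```text
clock: 1.1
tcp_pos: [0.3787, 0.2842, 0.3057]
orientation: [2.117, 2.321, -0.003]
contact_force: [0.8, -0.6, 1.1]
grip_width: 0.085
```

```bash
cat >> h.py <<'E'
def down(yaw): # tool z down, tool y at world angle yaw (deg)
    a=np.radians(yaw); y=np.array([np.cos(a),np.sin(a),0]); z=np.array([0,0,-1.]); return R.from_matrix(np.stack([np.cross(y,z),y,z],1))
E
python3 -c "
from h import *
print(r.get_obs()['joints'].round(2)); todelta([.487,-.019,.305],down(-87))"
```

```text
[-1.07  0.06  0.32  1.94 -0.02  1.15 -0.66]
shift mm [-311.9   80.     1.1] turn [0.    0.002 1.61 ]
```

Emit:
play_rows --deltas '[[85,[-45,12,0],[0,0,0.18]],[85,[-90,23,0],[0,0,0.36]],[85,[-135,35,0],[0,0,0.54]],[85,[-180,46,0],[0,0,0.72]],[85,[-225,58,0],[0,0,0.9]],[85,[-270,69,0],[0,0,1.08]],[85,[-312,80,1],[0,0,1.26]],[85,[-312,80,1],[0,0,1.44]]]'

```text
clock: 2.1
tcp_pos: [0.4872, -0.023, 0.305]
orientation: [3.121, 0.329, -0.002]
contact_force: [0.6, 0.9, -0.7]
grip_width: 0.085
```

Emit:
play_rows --deltas '[[85,[0,0,0],[0,0,0.18]],[85,[0,0,0],[0,0,0.18]]]'

```text
clock: 2.35
tcp_pos: [0.4869, -0.0232, 0.3048]
orientation: [3.138, 0.049, -0.002]
contact_force: [0.9, 0.6, 0.4]
grip_width: 0.0851
```

```bash
python3 -c "
from h import *
print(r.get_obs()['joints'].round(2)); todelta([.4867,-.019,.2165],down(-87))"
```

```text
[-0.74  0.09  0.72  1.93 -0.06  1.14 -1.54]
shift mm [ 0.1 -4.5 88.3] turn [ 0.003  0.002 -0.021]
```

Emit:
play_rows --deltas '[[85,[0,-4,30],[0,0,0]],[85,[0,-4,60],[0,0,0]],[85,[0,-4,88],[0,0,0]],[85,[0,-4,88],[0,0,0]],[50,[0,-4,88],[0,0,0]],[20,[0,-4,88],[0,0,0]],[15,[0,-4,88],[0,0,0]],[15,[0,-4,88],[0,0,0]]]' --squeeze 40

```text
clock: 3.35
tcp_pos: [0.4871, -0.0192, 0.2175]
orientation: [3.139, 0.049, -0.001]
contact_force: [-1.8, 0.3, 5.0]
grip_width: 0.021
```

Emit:
play_rows --deltas '[[15,[0,0,0],[0,0,0]],[15,[0,0,0],[0,0,0]],[15,[0,0,0],[0,0,0]]]'

```text
clock: 3.72
tcp_pos: [0.487, -0.0192, 0.2175]
orientation: [3.139, 0.049, -0.001]
contact_force: [-0.4, -0.2, 1.0]
grip_width: 0.021
```

Run:
```python
from h import *
o=r.get_obs();print(o['contact_force'],o['tcp_pos'],R.from_rotvec(o['orientation']).as_matrix().round(3))
A=R.from_rotvec(o['orientation']);c=np.array([.7262,-.0067]);b=np.array([.544,-.163]);p0=o['tcp_pos']
v=p0[:2]-c; a0=np.arctan2(*v[::-1]); a1=np.arctan2(*(b-c)[::-1]); t=(a1-a0)%(2*np.pi); L=np.hypot(*v);print(np.degrees(t),L)
for k in range(1,9):
    a=a0+t*k/8; q=np.r_[c+L*np.array([np.cos(a),np.sin(a)]),.2165]
    print(A.inv().apply(q-p0).round(4)*1000, (A.inv()*R.from_rotvec([0,0,t*k/8])*A).as_rotvec().round(3))
```

```text
[-0.36656798 -0.18819782  1.04904152] [ 0.48703618 -0.01920857  0.21754571] [[ 1.     0.032 -0.001]
 [ 0.031 -1.    -0.002]
 [-0.001  0.002 -1.   ]]
37.63068040285966 0.23949069942132672
[ 1.2 19.6  1.1] [-0.     0.    -0.082]
[ 4.  39.1  1.1] [-0.     0.    -0.164]
[ 8.4 58.2  1.2] [-0.     0.001 -0.246]
[14.4 77.   1.2] [-0.     0.001 -0.328]
[21.9 95.1  1.2] [-0.     0.001 -0.41 ]
[ 30.8 112.6   1.3] [-0.     0.001 -0.493]
[ 41.2 129.4   1.3] [-0.     0.001 -0.575]
[ 52.8 145.2   1.3] [-0.     0.001 -0.657]
```

Emit:
play_rows --deltas '[[15,[0.3,9.8,0],[0,0,-0.041]],[15,[1.2,19.6,0],[0,0,-0.082]],[15,[2.4,29.4,0],[0,0,-0.123]],[15,[4,39.1,0],[0,0,-0.164]],[15,[6,48.7,0],[0,0,-0.205]],[15,[8.4,58.2,0],[0,0,-0.246]],[15,[11.2,67.7,0],[0,0,-0.287]],[15,[14.4,77,0],[0,0,-0.328]]]'

```text
clock: 4.72
tcp_pos: [0.5037, -0.0948, 0.2175]
orientation: [3.09, 0.564, -0.002]
contact_force: [-3.1, 3.3, 0.9]
grip_width: 0.021
```

Run:
```python
from h import *
o=r.get_obs();print(o['contact_force'],o['tcp_pos'],o['grip_width'])
A=R.from_rotvec(o['orientation']);c=np.array([.7262,-.0067]);b=np.array([.544,-.163]);p0=o['tcp_pos']
v=p0[:2]-c; a0=np.arctan2(*v[::-1]); a1=np.arctan2(*(b-c)[::-1]); t=(a1-a0)%(2*np.pi); L=np.hypot(*v);print(np.degrees(t),L)
for k in range(1,7):
    a=a0+t*k/6; q=np.r_[c+.2395*np.array([np.cos(a),np.sin(a)]),p0[2]]
    print(A.inv().apply(q-p0).round(4)*1000, (A.inv()*R.from_rotvec([0,0,t*k/6])*A).as_rotvec().round(3))
```

```text
[-3.08934154  3.28587355  0.89374836] [ 0.50370787 -0.09482926  0.21754423] 0.02098329133267104
19.016047439114026 0.23931050104437931
[ 0.4 13.2 -0. ] [-0.    -0.    -0.055]
[ 1.7 26.4 -0. ] [-0.    -0.    -0.111]
[ 3.7 39.5 -0. ] [-0.    -0.    -0.166]
[ 6.5 52.5 -0. ] [-0.    -0.    -0.221]
[ 9.9 65.2 -0. ] [-0.    -0.    -0.277]
[14.1 77.8 -0. ] [-0.001 -0.    -0.332]
```

Emit:
play_rows --deltas '[[15,[0.4,13.2,0],[0,0,-0.055]],[15,[1.7,26.4,0],[0,0,-0.111]],[15,[3.7,39.5,0],[0,0,-0.166]],[15,[6.5,52.5,0],[0,0,-0.221]],[15,[9.9,65.2,0],[0,0,-0.277]],[15,[14.1,78,0],[0,0,-0.332]],[15,[14.1,78,0],[0,0,-0.332]],[15,[14.1,78,0],[0,0,-0.332]]]'

```text
clock: 5.72
tcp_pos: [0.5452, -0.1632, 0.2176]
orientation: [2.954, 1.065, -0.0]
contact_force: [4.7, -2.8, -2.8]
grip_width: 0.0212
```

Run:
```python
from h import *
o=r.get_obs();print(o['contact_force'],o['tcp_pos'],o['grip_width'],o['joints'].round(2))
p,d=grab('scene'); cv2.imwrite('pics/s2.png',cv2.resize(p[130:310,130:370,::-1],None,fx=3.3,fy=3.3,interpolation=cv2.INTER_CUBIC))
print(px('scene',[[.544,-.163,.072],[.544,-.163,.08],[.544,-.163,.138]]))
```

```text
[ 4.72799184 -2.80214383 -2.81887029] [ 0.54519885 -0.16316827  0.21757645] 0.021161968438992595 [-0.29  0.36  0.6   1.86 -0.23  1.   -0.47]
[[246.9585749  227.03133868]
 [246.61009002 224.23282141]
 [243.97319331 203.05715082]]
```

View pics/s2.png

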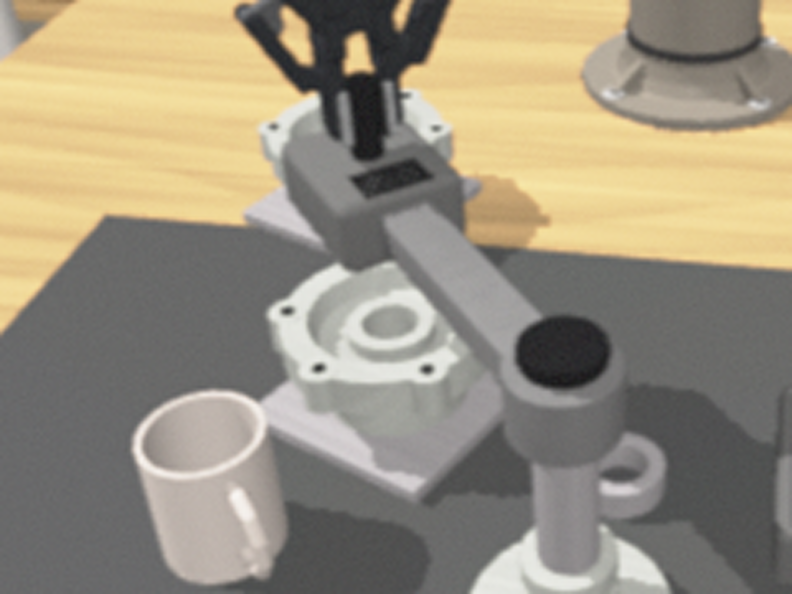

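The scene crop shows the head over the casting. The bore at crop (388,323) = px (247.2,227.5) matches the prediction (247.0,227.0). I'll release, rise and verify.

Emit:
play_rows --deltas '[[50,[0,0,0],[0,0,0]],[85,[0,0,0],[0,0,0]],[85,[0,0,0],[0,0,0]],[85,[0,0,0],[0,0,0]],[85,[0,0,-30],[0,0,0]],[85,[0,0,-60],[0,0,0]],[85,[0,0,-95],[0,0,0]],[85,[0,0,-95],[0,0,0]]]'

```text
clock: 6.78
tcp_pos: [0.5465, -0.1636, 0.3153]
orientation: [2.952, 1.064, 0.007]
contact_force: [0.1, -0.0, -0.2]
grip_width: 0.0853
```

Emit:
play_rows --deltas '[[0,[-45,-35,0],[0,0,0]],[0,[-90,-70,0],[0,0,0]],[0,[-110,-90,0],[0,0,0]],[0,[-110,-90,0],[0,0,0]]]'

```text
clock: 7.28
tcp_pos: [0.4023, -0.1643, 0.3139]
orientation: [2.954, 1.064, 0.007]
contact_force: [-0.3, 0.2, -0.3]
grip_width: 0.012
```

Run:
```python
from h import *
print(r.get_obs()['tcp_pos'],r.get_obs()['joints'].round(2))
p,d=grab('top'); cv2.imwrite('pics/t3.png',cv2.resize(p[110:255,220:420,::-1],None,fx=4,fy=4,interpolation=cv2.INTER_CUBIC))
X=cloud('top',d)
for c0 in[(.544,-.163)]:
  for lo,hi,rad in((.235,.27,.02),(.198,.212,.07)):
    m=(X[...,2]>lo)&(X[...,2]<hi)&(d>0)&(np.hypot(X[...,0]-c0[0],X[...,1]-c0[1])<rad);c=X[m]
    if len(c):print(lo,len(c),c.mean(0).round(4),cv2.minAreaRect(c[:,:2].astype(np.float32)))
p,d=grab('scene')
cv2.imwrite('pics/s3.png',cv2.resize(p[130:250,190:340,::-1],None,fx=5,fy=5,interpolation=cv2.INTER_CUBIC))
print(px('scene',[[.544,-.163,.26],[.544,-.163,.205]]))
```

```text
[ 0.40228627 -0.16426815  0.31386855] [-0.41 -0.06  0.64  2.02  0.04  1.16 -0.66]
0.235 68 [ 0.5441 -0.1616  0.2572] ((0.5444534420967102, -0.16241800785064697), (0.01968814618885517, 0.020387958735227585), 1.695307731628418)
0.198 1085 [ 0.5439 -0.1618  0.2047] ((0.5501465201377869, -0.15838780999183655), (0.11831795424222946, 0.08384989202022552), 40.145774841308594)
[[237.70766902 152.74168792]
 [240.66337971 176.47760284]]
```

View pics/t3.png

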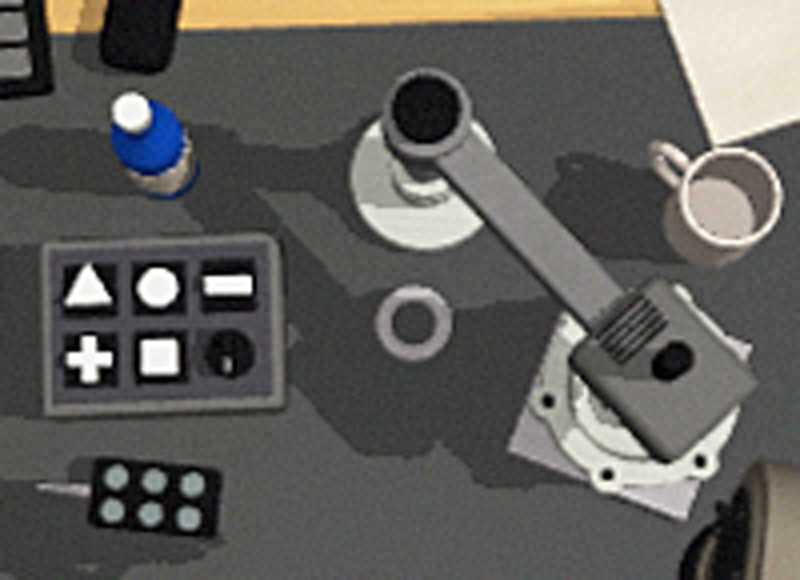

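View pics/s3.png

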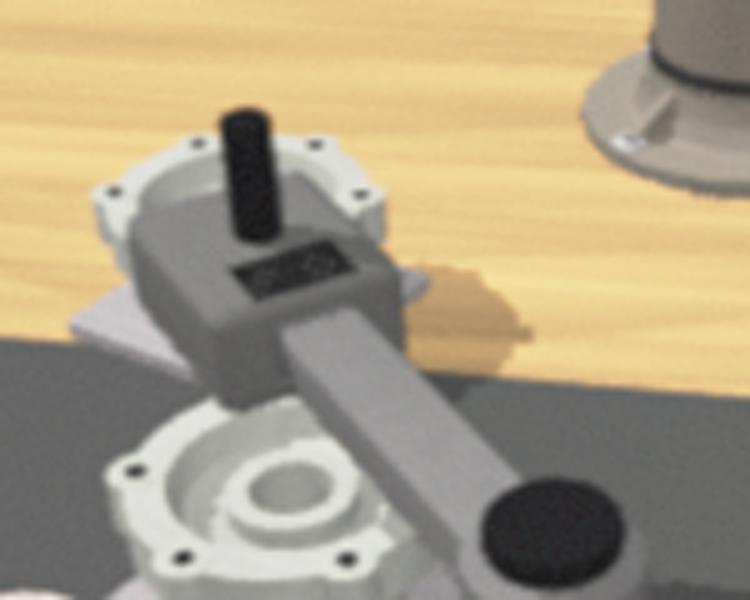

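The post measures (0.544,-0.162) against a casting centre of (0.544,-0.163). Both views show about 1 mm of offset, so the lens is centred over the bore. The ring gauge at (414,322) and the other bystanders are unmoved. Next, the keys.

```bash
python3 -c "
from h import *
todelta([.6355,.203,.10],down(-50)); todelta([.6355,.203,.31],down(-50))"
```

```text
shift mm [ 411.3 -136.4  215.1] turn [ 0.005 -0.003 -0.006]
shift mm [ 412.  -135.3    5.1] turn [ 0.005 -0.003 -0.006]
```

Emit:
play_rows --deltas '[[0,[60,-20,0],[0,0,0]],[0,[120,-40,0],[0.005,-0.003,-0.006]],[0,[180,-59,2],[0.005,-0.003,-0.006]],[0,[240,-79,2],[0.005,-0.003,-0.006]],[0,[300,-99,3],[0.005,-0.003,-0.006]],[0,[360,-118,4],[0.005,-0.003,-0.006]],[0,[411,-135,5],[0.005,-0.003,-0.006]],[0,[411,-135,40],[0.005,-0.003,-0.006]]]'

```text
clock: 8.38
tcp_pos: [0.6382, 0.2097, 0.2742]
orientation: [-2.946, -1.087, -0.007]
contact_force: [-0.0, 0.0, -1.3]
grip_width: 0.0003
```

```bash
python3 -c "
from h import *
todelta([.6355,.203,.075],down(-50))"
```

```text
shift mm [ -7.4   3.2 199.1] turn [ 0.001 -0.005  0.009]
```

Emit:
play_rows --deltas '[[0,[-7,3,40],[0,-0.005,0.009]],[0,[-7,3,90],[0,-0.005,0.009]],[0,[-7,3,140],[0,-0.005,0.009]],[0,[-7,3,180],[0,-0.005,0.009]],[0,[-7,3,199],[0,-0.005,0.009]],[0,[-7,3,199],[0,-0.005,0.009]]]'

```text
clock: 9.12
tcp_pos: [0.6353, 0.2035, 0.0734]
orientation: [2.951, 1.074, -0.004]
contact_force: [1.0, -0.2, 0.7]
grip_width: 0.0001
```

```bash
python3 -c "
from h import *
todelta([.6355,.203,.05],down(-50))"
```

```text
shift mm [-0.1  0.5 23.4] turn [-0.     0.003  0.   ]
```

Emit:
play_rows --deltas '[[0,[0,0,10],[0,0,0]],[0,[0,0,16],[0,0,0]],[0,[0,0,20],[0,0,0]],[0,[0,0,22],[0,0,0]],[0,[0,0,23],[0,0,0]],[0,[0,0,23.5],[0,0,0]],[0,[0,0,23.5],[0,0,0]]]'

```text
clock: 10.0
tcp_pos: [0.6356, 0.2037, 0.0503]
orientation: [2.951, 1.075, -0.003]
contact_force: [-0.1, 1.5, 4.7]
grip_width: 0.0003
```

Emit:
play_rows --deltas '[[0,[0,0,0.7],[0,0,0]],[0,[0,0,1.2],[0,0,0]],[0,[0,0,1.5],[0,0,0]],[0,[0,0,1.5],[0,0,0]]]'

```text
clock: 10.5
tcp_pos: [0.6357, 0.2037, 0.05]
orientation: [2.952, 1.074, -0.003]
contact_force: [-3.7, -0.4, 12.9]
grip_width: -0.0001
```

Hard stop reached at z=50.0 mm with 13 N, so the round key is fully down. Lift and move over the bar.

Emit:
play_rows --deltas '[[0,[0,0,-10],[0,0,0]],[0,[0,0,-25],[0,0,0]],[0,[0,0,-40],[0,0,0]],[0,[0,0,-40],[0,0,0]],[0,[-17,21,-40],[0,0,0]],[0,[-35,42,-40],[0,0,0]],[0,[-35,42,-25],[0,0,0]],[0,[-35,42,-25],[0,0,0]]]'

```text
clock: 11.5
tcp_pos: [0.6344, 0.1499, 0.0732]
orientation: [-2.951, -1.075, 0.008]
contact_force: [0.3, 0.1, -0.5]
grip_width: -0.0002
```

Run:
```python
from h import *
todelta([.6355,.149,.05],down(-50))
p,d=grab('scene')
q=px('scene',[[.6355,.149,.056],[.635,.257,.056],[.6355,.203,.056]]);print(q)
cv2.imwrite('pics/s4.png',cv2.resize(p[200:320,340:490,::-1],None,fx=5,fy=5,interpolation=cv2.INTER_CUBIC))
```

```text
shift mm [ 0.3  1.4 23.2] turn [-0.002  0.004  0.001]
[[384.55039497 274.0855079 ]
 [439.33334731 279.31516896]
 [411.74854904 276.76997197]]
```

View pics/s4.png

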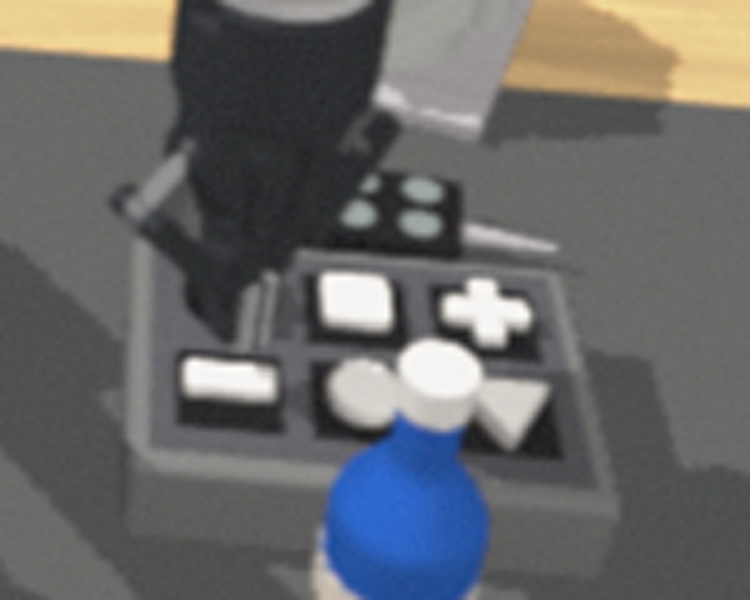

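The scene crop shows the tip over the bar key at (230,380), with the round key sprung up at (365,393) and the square and cross keys up. Press the bar.

Emit:
play_rows --deltas '[[0,[1,1.5,8],[0,0,0]],[0,[1,1.5,15],[0,0,0]],[0,[1,1.5,19],[0,0,0]],[0,[1,1.5,22],[0,0,0]],[0,[1,1.5,24],[0,0,0]],[0,[1,1.5,25],[0,0,0]],[0,[1,1.5,25],[0,0,0]],[0,[1,1.5,25],[0,0,0]]]'

```text
clock: 12.55
tcp_pos: [0.6363, 0.1506, 0.05]
orientation: [-2.949, -1.077, 0.006]
contact_force: [-6.0, 0.9, 11.6]
grip_width: 0.0001
```

Emit:
play_rows --deltas '[[0,[0,0,-10],[0,0,0]],[0,[0,0,-25],[0,0,0]],[0,[0,0,-40],[0,0,0]],[0,[0,0,-40],[0,0,0]],[0,[23,-27,-40],[0,0,0]],[0,[46,-54,-40],[0,0,0]],[0,[68,-82,-40],[0,0,0]],[0,[68,-82,-25],[0,0,0]]]'

```text
clock: 13.55
tcp_pos: [0.6352, 0.2623, 0.0752]
orientation: [-2.944, -1.084, 0.002]
contact_force: [0.7, -0.5, -0.2]
grip_width: 0.0001
```

Emit:
play_rows --deltas '[[0,[0,0,0],[0,0,0]]]'

```text
clock: 13.68
tcp_pos: [0.6341, 0.2606, 0.0734]
orientation: [-2.945, -1.084, 0.008]
contact_force: [-0.1, -0.6, 1.0]
grip_width: -0.0001
```

```bash
python3 -c "
from h import *
todelta([.6355,.257,.05],down(-50))"
```

```text
shift mm [-1.2  3.8 23.4] turn [-0.005  0.003  0.007]
```

Emit:
play_rows --deltas '[[0,[-1,3.5,5],[0,0,0]],[0,[-1,3.5,14],[0,0,0]],[0,[-1,3.5,19],[0,0,0]],[0,[-1,3.5,22],[0,0,0]],[0,[-1,3.5,24],[0,0,0]],[0,[-1,3.5,25],[0,0,0]],[0,[-1,3.5,25],[0,0,0]],[0,[-1,3.5,25],[0,0,0]]]'

```text
clock: 14.68
tcp_pos: [0.6357, 0.2563, 0.05]
orientation: [-2.946, -1.083, 0.008]
contact_force: [-4.7, -4.8, 13.6]
grip_width: 0.0003
```

Emit:
play_rows --deltas '[[0,[0,0,-10],[0,0,0]],[0,[0,0,-30],[0,0,0]],[0,[0,0,-80],[0,0,0]],[0,[0,0,-130],[0,0,0]],[0,[0,0,-180],[0,0,0]],[0,[-50,-40,-200],[0,0,0]],[0,[-100,-80,-200],[0,0,0]],[0,[-100,-80,-200],[0,0,0]]]'

```text
clock: 15.68
tcp_pos: [0.5045, 0.2529, 0.2516]
orientation: [-2.942, -1.087, 0.011]
contact_force: [1.3, 0.5, 0.7]
grip_width: 0.0001
```

Run:
```python
from h import *
p,d=grab('top'); cv2.imwrite('pics/t5.png',cv2.resize(p[110:255,220:420,::-1],None,fx=4,fy=4,interpolation=cv2.INTER_CUBIC))
X=cloud('top',d);m=(X[...,2]>.235)&(X[...,2]<.27)&(d>0)&(np.hypot(X[...,0]-.544,X[...,1]+.163)<.02);print(X[m].mean(0))
print(r.get_obs()['clock'],r.get_obs()['qvel'].round(3))
```

```text
[ 0.54412258 -0.16160836  0.25696892]
15.725 [ 0.026  0.052  0.016 -0.078 -0.004 -0.007  0.021]
```

View pics/t5.png

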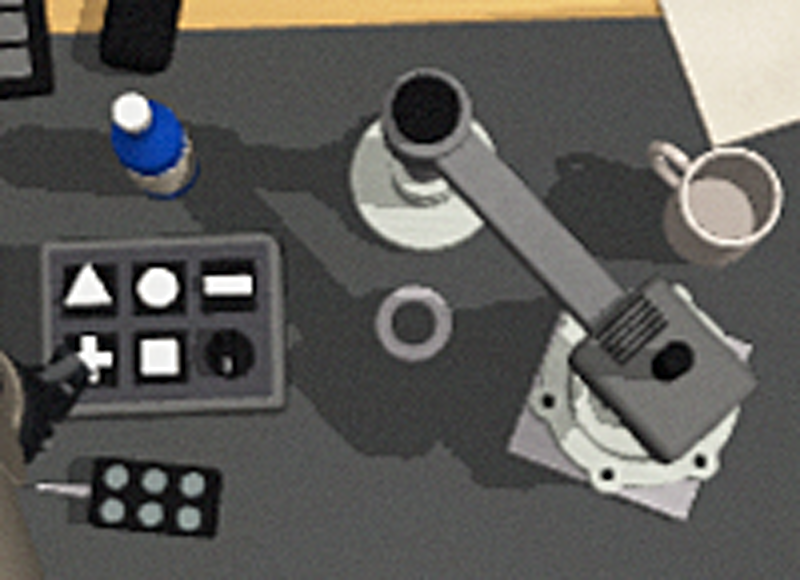

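The final view shows the head still over the casting (post at crop (672,360)), all keys up, and the bottle, mug, ring gauge and probe unmoved. I'm handing the job in.

```bash
python3 -c "
from bench import r
print(r.hand_in())"
```

```text
the job is handed in; nothing more can be done
None
```

I swung the measuring head over the bore of the casting farthest from the base, let go, and then pressed the round, bar and triangle keys in that order. The job is handed in at about 16 s on the robot's clock; no verdict was reported.

- **Lens position:** the last top view put the handle post at (0.544, -0.162) m and the casting centre at (0.544, -0.163) m. The post had not moved since release. The two cameras disagree slightly, and both suggest the lens is about 1 mm short of centre along the swing. I left it, since gripping again could have added as much error.
- **Keys:** each one reached its hard stop at 50 mm height with 12–14 N upward, and I lifted clear before the next. In the last picture all the keys look up, though the gripper partly hides the cross key. The square and cross keys were not touched.
- **Bystanders:** the bottle, mug, ring gauge and probe look unmoved, and the robot was clear of everything at hand-in.

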